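# Prop the organiser's lid on its long stay

## Robot

A 7-joint arm with a two-finger parallel gripper is mounted at the origin on the work surface. World frame = base frame: x ahead of the robot, y to its left, z up, the work surface at z = 0. Lengths are in m, angles in rad, forces in N, time in s.
With the tool pointing down it reaches from about 0.35 to 0.9 m from the base axis. Payload 8.1 kg.
Tool frame: the origin (TCP) lies at the centre of the arm's flange, where the gripper is bolted on; the fingertips stand 178 mm ahead of it and the grasp point (between the pads) lies 159 mm ahead of it; x points along the fingers, z is the direction in which the jaws open and shut, and the axes are right-handed (so a half turn about x gives the same grasp; the last joint's range is limited). The gripper opens to 92 mm and grips with 3 to 60 N. Pads are 19 mm wide; open, the fingers measure 130 mm over their backs; the gripper's body (75 mm by 190 mm) begins 47 mm behind the grasp point.
Start: joints at [-1.255, 0.434, 0.025, 1.573, -0.012, 1.134, -0.075], TCP at [0.254, 0.571, 0.405] pointing down, gripper open.
Joint ranges: [-2.62, 2.62], [-0.44, 2.09], [-1.27, 1.32], [0.08, 2.57], [-1.32, 4.46], [0.12, 2], [-2.74, 2.74]. Speed limits (rad/s): [2.22, 2.22, 3.01, 3.01, 3.14, 3.14, 3.14].

## Interface

Orientations are given as a rotation vector (axis times angle).
In Python, from cell import arm, get_image, search_frame, pinpoint gives the robot as it stands.
- The arm moves only by the tool arm_command, never from a script. Its argument "motion" is a list of rows, each a list of 7 numbers: the finger opening in mm, from 0 to 91.8, then the shift along the tool's x, y, z in mm, then the turn, a rotation vector about the tool's x, y, z in degrees. In form: [[fingers, x, y, z, ax, ay, az], ...]. A call has 1 to 5 rows; each row shifts and turns the commanded pose from where the row before left it, along the tool's axes as they then stand; what a row does not reach is not made up. A row lasts 1/8 s, in which the tool goes at most 62.5 mm and 10.7 degrees, less where a joint would pass 70% of its speed; a pose out of reach is approached as far as the arm can. A call with a gripper value outside its range is refused whole. The fingers move at their own pace and stop on an object; "newtons" is the grip in N (left out, the last holds). Time passes only in rows, so rows that do not move let the fingers close. It gives the time, the measured TCP pose, the force and the opening at its end, in the units of the state.
- arm.observe(): the state, without advancing time (a new reading comes with each control period).
- get_image(name): name is "side" or "top" or "wrist"; returns a dict with "frame" (420x560x3 uint8, red, green, blue), "range_z" (420x560 float32, m along the optical axis (not along the pixel's ray), 0 where there is no reading), "K" (3x3 intrinsics, pixels), "origin" and "rotation" of the camera in the world; the wrist camera has in their place "tool_from_camera" (4x4, takes a point from camera to tool coordinates, whose origin is the TCP and whose axes are the tool frame's). Camera axes: x right, y down, z forward; pixel columns grow to the right and rows downward; lengths in m; the calibration is good to about 2 mm. The wrist camera is an equidistant fisheye: a pixel r from the principal point sees the ray r / f radians off the axis. A picture is of the moment at which its call begins: read the wrist's pose just before it.
- arm.sign_off(): hands the job in, once; it reports no verdict.
Trained networks look in the newest picture that a camera, given by its name, has taken for a name from the list of things; names that differ only in an ending like _2 or _b are one class to them, and where a whole thing is asked for, a point or a joint stands for the part that bears it (a point fixed in the world has none). Each returns a list of dicts, best first, with "p" (0 to 1); they miss things now and then, are a little off and sometimes report something else, mostly with a low value. They report only what shows in the picture. A call takes as long as a camera call.
- search_frame(camera, target): "point" ([x, y, z] in m, in world coordinates, good to about 4 mm: the middle of the surface that is visible of it).
- pinpoint(camera, target): "point" ([x, y, z] in m, in world coordinates, good to about 4 mm: a listed point, or the origin of a listed thing).
The state is a dict: "clock": time; "joints": joint angles; "dq": joint speeds; "joint_efforts": joint torques, N m; "position": TCP position; "ee_rot": TCP orientation; "force": force on the tool from outside, world axes, zero at the start; "ft_torque": the same for the moment, N m; "width": opening from 0.0 (shut) to 1.0 (fully open).
Only numpy, scipy, OpenCV 4.12 (cv2) and the standard library are available. Lean on these libraries where they do the work, as an engineer would, in place of code of your own. Each camera call takes 0.05 s, during which the arm holds its last target. There are 200 camera calls.

## Task

The small-parts organiser stands with its clear lid tipped fully back, and two metal stays, a long one and a short one, lie folded flat inside it. Flip the long stay up as far as it goes, then tip the lid forward so that it comes down and rests on that stay, propped part-open over the parts. Leave the short stay folded.

Things in the scene. Friction and masses are not known exactly. Their poses are not given: they have to be found in the camera images.
- organiser: Clear box fixed to the table, 200 deep (x) by 240 wide (y) by 60 mm high, 4 mm white floor. Origin: centre of its underside, at table height; +x points to its hinged rear side, away from the robot. The stays' pivots are 55 mm in front of the centre, 50 mm left and right of it (which is where varies). Nothing but loose parts under 20 mm high lies between and behind them.
- lid (a joint): Lid angle, rad: clear 6 mm plate, white edges, 205 long, 240 mm wide, 0.15 kg, hinged on the rear wall's top (100 mm behind the centre, 61 mm up). 0 shut, 1.57 upright, 1.75 fully back at its stop (start; free edge 263 mm up, 137 mm behind the centre). Stays back by its weight; pushed forward below 1.3 and let go, it sinks by itself on a soft-close hinge in a few s until held.
- long_stay (a joint): Angle of the long stay, rad: dark metal bar 6 mm wide, 9 mm high, 95 mm from pivot to centre of its rubber tip, 30 g. Pivot 45 mm above the table, axis along the organiser's y. 0 folded level, tip to the rear (+x); 1.57 upright; 1.72 fully up at its stop, leaning a little to the front. Turns freely and falls to the end it leans to.
- long_stay_tip (a point): Centre of the rubber tip at the long stay's free end: a cylinder 14 mm in diameter, 16 mm wide across the bar (along the organiser's y), 45 mm above the table when folded, at least 35 mm free on either side. Moves with the stay.
- short_stay (a joint): Angle of the short stay, rad: like the long one, but 60 mm from pivot to centre of its tip. 0 = folded, and it must stay so.

How it is judged:
On the way:
1. the long stay is fully up while the lid is still back (value of joint long_stay above 1.5 rad and value of joint lid above 1.3 rad), for 0.2 s.
At the end, for the whole second after the job is handed in: The long stay is up at its stop (within 12 degrees), the lid rests on it at rest, about 30 degrees above level, and the short stay is still folded (within 11 degrees) (value of joint long_stay above 1.5 rad and value of joint lid between 0.42 and 0.7 rad and contact force between lid and long_stay above 0.15 N and value of joint short_stay below 0.2 rad and velocity of joint lid between -0.05 and 0.05 rad/s); the robot touches nothing.
It fails at once if the short stay is flipped up (value of joint short_stay above 0.6 rad).
It also fails if it takes over 51 s, if anything falls off the work surface, if the arm or the gripper's body presses on something with over 40 N, if the wrist force passes 120 N, or if a joint passes its speed limit or range.

## Working session

There is one attempt and no reset: what is moved stays moved. The work goes in short steps, Python scripts to look and compute and a tool call to move; the robot and the scene stay as the last step left them, time stands still between calls to the robot, and variables do not carry over. Pictures are saved under pics/ and viewed, about 8 in all and at most 12, crops included, and the job is handed in when it is done.

Besides the shell and the picture viewer there is one more tool, called after ">>>" by a JSON object that holds its "op" and its "data", one argument or row to a line. arm_command: Moves the arm, as the interface text tells. Its arguments: {"type":"object","properties":{"motion":{"type":"array"},"newtons":{"type":"number"}},"required":["motion"]}

```bash
mkdir -p pics
cat > h.py <<'E'
import numpy as np, cv2
from cell import arm, get_image, search_frame, pinpoint
def save(n,f): cv2.imwrite(f'pics/{f}.png',n['frame'][:,:,::-1])
E
python3 - <<'E'
from h import *
for c in ('side','top'):
    im=get_image(c); save(im,c+'0'); print(c,np.round(im['origin'],3),np.round(im['rotation'],3).tolist(),im['K'].tolist())
    for t in ('organiser','long_stay_tip','long_stay','short_stay','lid'):
        for f in (pinpoint,search_frame):
            try: print(c,t,f.__name__,[(np.round(d['point'],3).tolist(),round(d['p'],2)) for d in f(c,t)[:3]])
            except Exception as e: print(c,t,e)
s=arm.observe(); print(s)
a=cv2.imread('pics/side0.png');b=cv2.imread('pics/top0.png')
E
```

```text
side [ 0.482 -0.486  0.46 ] [-2.211, 0.051, -0.048] [[399.81013533700263, 0.0, 279.1261186055089], [0.0, 399.81013533700263, 212.6678693636869], [0.0, 0.0, 1.0]]
side organiser call [([0.519, -0.093, 0.003], 0.72)]
side organiser call [([0.561, -0.136, 0.034], 0.71)]
side long_stay_tip call [([0.543, -0.155, 0.043], 0.67)]
side long_stay_tip call [([0.513, -0.144, 0.047], 0.59)]
side long_stay it knows: long_stay_tip, organiser
side long_stay call [([0.513, -0.148, 0.05], 0.69)]
side short_stay it knows: long_stay_tip, organiser
side short_stay call [([0.521, -0.042, 0.051], 0.71)]
side lid it knows: long_stay_tip, organiser
side lid call [([0.623, -0.182, 0.197], 0.79)]
top [0.461 0.032 0.793] [-2.153, 2.132, -0.096] [[473.0549377796763, 0.0, 282.386481987295], [0.0, 473.0549377796763, 204.71112545173565], [0.0, 0.0, 1.0]]
top organiser call [([0.518, -0.095, -0.001], 0.9)]
top organiser call [([0.594, -0.118, 0.054], 0.96), ([0.524, -0.042, 0.053], 0.59)]
top long_stay_tip call [([0.541, -0.158, 0.042], 0.82)]
top long_stay_tip call [([0.51, -0.141, 0.052], 0.89)]
top long_stay it 
[... 173 characters left out ...]
 lid call [([0.638, -0.136, 0.19], 0.57)]
{'clock': 0.8, 'joints': array([-1.25457806,  0.43447148,  0.02496854,  1.57318483, -0.0115927 ,
        1.13402722, -0.07510593]), 'dq': array([-0.00034068, -0.00075451, -0.00088149,  0.00062888,  0.00052935,
        0.00101623,  0.00091258]), 'joint_efforts': array([ 8.86831003e-05, -6.67576861e+01,  9.84228663e-01, -3.14795315e+01,
       -6.06634724e-02,  3.23124323e-02,  2.56345174e-06]), 'position': array([0.25418639, 0.57097905, 0.40476508]), 'ee_rot': array([-0.89533005,  1.3786841 ,  0.89537787]), 'force': array([-0.24849945, -0.69847848,  0.2369731 ]), 'ft_torque': array([-0.04426883, -0.04039208, -0.0064171 ]), 'width': 0.9969480276837345}
```

View pics/top0.png

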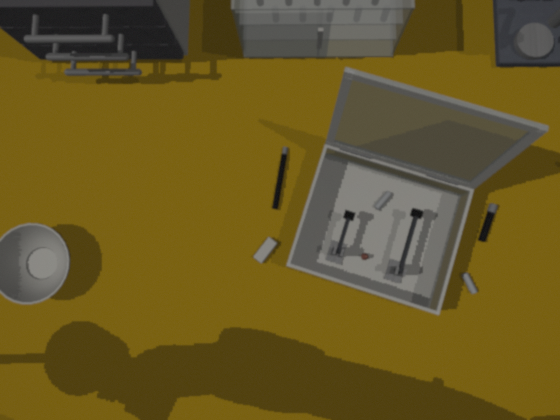

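View pics/side0.png

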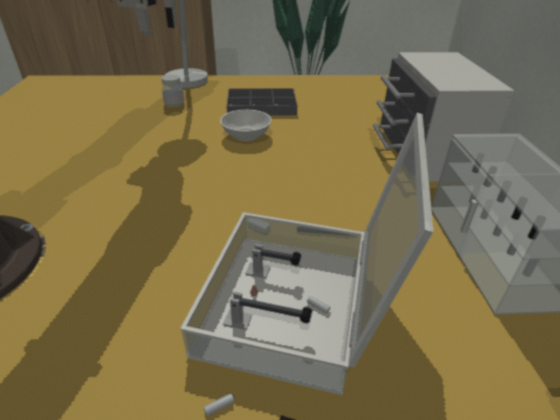

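```bash
cat >> h.py <<'E'
from scipy.spatial.transform import Rotation as R
def Rm(r): r=np.asarray(r); return r if r.shape==(3,3) else R.from_rotvec(r).as_matrix()
def onplane(im,u,v,z):
    d=Rm(im['rotation'])@np.linalg.inv(im['K'])@[u,v,1]; o=np.array(im['origin']); return o+d*(z-o[2])/d[2]
def cloud(im):
    v,u=np.mgrid[:420,:560]; c=np.stack([u,v,np.ones_like(u)],-1)@np.linalg.inv(im['K']).T*im['range_z'][...,None]
    return c@Rm(im['rotation']).T+im['origin']
def delta(p,Rt):
    "shift in current tool axes (mm), turn in tool axes (deg)"
    s=arm.observe(); Rc=Rm(s['ee_rot'])
    return np.round(Rc.T@(np.array(p)-s['position'])*1000,1), np.round(np.degrees(R.from_matrix(Rc.T@Rt).as_rotvec()),1)
E
python3 - <<'E'
from h import *
im=get_image('top'); C=cloud(im)
c=[onplane(im,u,v,.06) for u,v in [(327,147),(471,187),(440,312),(290,265)]]
for p in c: print(np.round(p,3))
m=np.mean(c,0); print('centre',m)
x=c[0]+c[1]-c[2]-c[3]; y=c[0]+c[3]-c[1]-c[2]
print(np.degrees([np.arctan2(x[1],x[0]),np.arctan2(-y[0],y[1])]), np.linalg.norm(x)/2,np.linalg.norm(y)/2)
for u,v in [(416,213),(349,215)]: print('tip',onplane(im,u,v,.052), C[v,u])
for u,v in [(400,265),(340,248)]: print('pivot',onplane(im,u,v,.05))
for u,v in [(345,70),(546,127)]: print('lid edge',onplane(im,u,v,.263))
for u,v in [(320,10),(320,50),(260,30),(390,30),(520,50),(535,40)]: print('bg',(u,v),C[v,u])
S=cloud(get_image('side')).reshape(-1,3); b=S[(S[:,0]>.68)&(S[:,0]<1.0)&(abs(S[:,1])<.3)]
for xx in np.arange(.68,1,.04):
    q=b[(b[:,0]>=xx)&(b[:,0]<xx+.04)]; print(round(xx,2),len(q),np.percentile(q[:,2],[50,99]) if len(q) else '')
print(Rm(arm.observe()['ee_rot']).round(3))
E
```

```text
[ 0.644 -0.013  0.06 ]
[ 0.581 -0.235  0.06 ]
[ 0.39  -0.182  0.06 ]
[0.458 0.044 0.06 ]
centre [ 0.51814665 -0.09665932  0.06      ]
[-16.24885998 -16.15977772] 0.1960854497191055 0.23368359902857808
tip [ 0.54061275 -0.1519594   0.052     ] [ 0.54060541 -0.15194248  0.05206822]
tip [ 0.53659854 -0.04771462  0.052     ] [ 0.53661083 -0.04772753  0.0518798 ]
pivot [ 0.45972103 -0.12608488  0.05      ]
pivot [ 0.48494278 -0.03366001  0.05      ]
lid edge [ 0.68490445 -0.02134143  0.263     ]
lid edge [ 0.6170414  -0.24779196  0.263     ]
bg (320, 10) [0.82054108 0.0029747  0.15431576]
bg (320, 50) [ 0.81697829 -0.0026219   0.03379526]
bg (260, 30) [0.81782745 0.09312374 0.10191509]
bg (390, 30) [ 0.84035676 -0.11561855  0.05620676]
bg (520, 50) [ 0.817208   -0.33503796  0.03080483]
bg (535, 40) [ 0.83525335 -0.36116131  0.02952263]
0.68 4971 [0.00101401 0.2514541 ]
0.72 5057 [0.0009595  0.00291846]
0.76 5228 [0.00096028 0.03430699]
0.8 14785 [0.06271723 0.19690221]
0.84 10547 [0.09069547 0.20168381]
0.88 3536 [0.16080737 0.2020254 ]
0.92 1568 [0.16152862 0.20232301]
0.96 283 [0.1721165  0.20229878]
[[ 0.    -0.914  0.407]
 [ 0.     0.407  0.914]
 [-1.    -0.     0.   ]]
```

```bash
cat >> h.py <<'E'
O=np.array([.518,-.096,0]); A=np.radians(-16.2); Rz=R.from_euler('z',A).as_matrix()
def org(x,y,z): return O+Rz@np.array([x,y,z])/1000
Rd=np.column_stack([[0,0,-1],Rz@[-1,0,0],Rz@[0,1,0]]); 
def delta2(p):
    "shift in Rd axes, turn"
    s=arm.observe(); return np.round(Rd.T@(np.array(p)-s['position'])*1000,1), delta(p,Rd)[1]
def inorg():
    s=arm.observe(); return (Rz.T@(s['position']-O)*1000).round(1), s['clock']
E
python3 - <<'E'
from h import *
print(np.linalg.det(Rd),delta2(org(40,-50,300)), org(40,-50,45))
E
```

```text
0.9999999999999998 (array([ 104.8, -479.4, -616.9]), array([-7.8,  0. ,  0. ])) [ 0.54246219 -0.15517433  0.045     ]
```

>>> {"op": "arm_command", "data": {
  "motion": [
    [30, 0, 0, 0, -7.8, 0, 0],
    [30, 0, -34, -44, 0, 0, 0],
    [30, 0, -34, -44, 0, 0, 0],
    [30, 0, -34, -44, 0, 0, 0],
    [30, 0, -34, -44, 0, 0, 0]
  ]
}}

```text
clock: 1.52
position: [0.3362, 0.3623, 0.4049]
ee_rot: [-0.998, 1.329, 0.998]
force: [0.6, 0.3, 0.4]
width: 0.503
```

>>> {"op": "arm_command", "data": {
  "motion": [
    [30, 0, -34, -44, 0, 0, 0],
    [30, 0, -34, -44, 0, 0, 0],
    [30, 0, -34, -44, 0, 0, 0],
    [30, 0, -34, -44, 0, 0, 0],
    [30, 0, -34, -44, 0, 0, 0]
  ]
}}

```text
clock: 2.15
position: [0.4379, 0.1036, 0.4051]
ee_rot: [-0.998, 1.329, 0.998]
force: [0.5, -0.1, 0.5]
width: 0.326
```

>>> {"op": "arm_command", "data": {
  "motion": [
    [30, 0, -34, -44, 0, 0, 0],
    [30, 0, -34, -44, 0, 0, 0],
    [30, 0, -34, -44, 0, 0, 0],
    [30, 50, -34, -44, 0, 0, 0],
    [30, 50, -4, -2, 0, 0, 0]
  ]
}}

```text
clock: 2.78
position: [0.5201, -0.1001, 0.3129]
ee_rot: [-0.998, 1.33, 0.991]
force: [0.1, 1.1, -0.5]
width: 0.327
```

Run:
```python
from h import *
print(inorg(),delta2(org(40,-50,300)),arm.observe()['width'])
s=arm.observe(); im=get_image('wrist'); save(im,'wrist1')
for f in (pinpoint,search_frame): print([(np.round(d['point'],4),d['p']) for d in f('wrist','long_stay_tip')])
print(im['tool_from_camera'].round(3))
```

```text
(array([  3.1,  -3.4, 312.9]), 2.775) (array([ 12.9, -36.9, -46.6]), array([-0.3, -0.1,  0.3])) 0.3273057170045968
[(array([ 0.5481, -0.1559,  0.0471]), 0.96)]
[(array([ 0.4942, -0.1391,  0.0516]), 0.94)]
[[-0.001 -0.258  0.966  0.021]
 [-0.    -0.966 -0.258  0.068]
 [ 1.    -0.     0.001 -0.001]
 [ 0.     0.     0.     1.   ]]
```

View pics/wrist1.png

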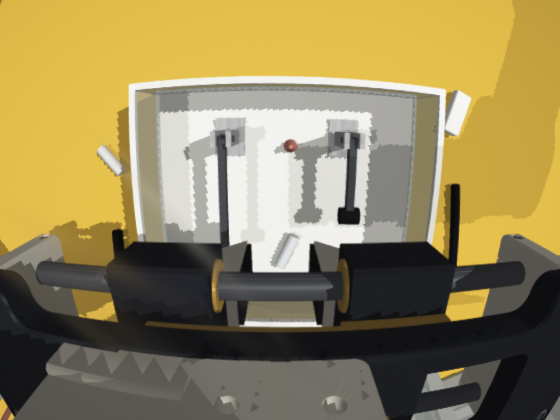

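The wrist picture shows the box square to the gripper, with the long stay's pivot at (228,138) running down to about (222,240). Its tip is hidden under the finger. The short stay is at right, tip at (348,215).

>>> {"op": "arm_command", "data": {
  "motion": [
    [30, 0, 0, 0, 0, 0, 0],
    [30, 0, 0, 0, 0, 0, 0]
  ]
}}

```text
clock: 3.18
position: [0.5196, -0.0956, 0.3149]
ee_rot: [-1.0, 1.326, 0.998]
force: [1.1, 0.7, 0.6]
width: 0.326
```

Run:
```python
from h import *
print(inorg(),delta2(org(40,-50,300)),arm.observe()['width'])
for c in ('top','side'): get_image(c); print([(np.round(Rz.T@(d['point']-O)*1000,1),d['p']) for d in pinpoint(c,'long_stay_tip')])
print(Rz.T@(np.array([.5481,-.1559,.0471])-O))
```

```text
(array([  1.4,   0.9, 314.9]), 3.175) (array([ 14.9, -38.6, -50.9]), array([0.1, 0.1, 0.2])) 0.32607931574214516
[]
[(array([ 36.1, -48.3,  43.1]), 0.78)]
[ 0.04561641 -0.04912396  0.0471    ]
```

>>> {"op": "arm_command", "data": {
  "motion": [
    [30, 0, -39, -40, 0, 0, 0],
    [30, 15, 0, -10, 0, 0, 0],
    [30, 30, 0, 0, 0, 0, 0],
    [30, 0, 0, 0, 0, 0, 0]
  ]
}}

```text
clock: 3.88
position: [0.5413, -0.1545, 0.2662]
ee_rot: [-0.996, 1.333, 1.002]
force: [-0.4, -0.1, -0.3]
width: 0.326
```

Run:
```python
from h import *
print(inorg(),delta2(org(41,-49,205)),arm.observe()['width'])
im=get_image('side'); cv2.imwrite('pics/side2.png',cv2.resize(im['frame'][180:400,150:450,::-1],None,fx=2,fy=2))
im=get_image('wrist'); print([(np.round(Rz.T@(d['point']-O)*1000,1),d['p']) for d in pinpoint('wrist','long_stay_tip')])
```

```text
(array([ 38.8, -49.7, 266.2]), 3.875) (array([61.2, -2.2,  0.7]), array([-0. , -0. , -0.3])) 0.32607889098960896
[(array([ 44.7, -52.4,  46.5]), 0.72)]
```

View pics/side2.png

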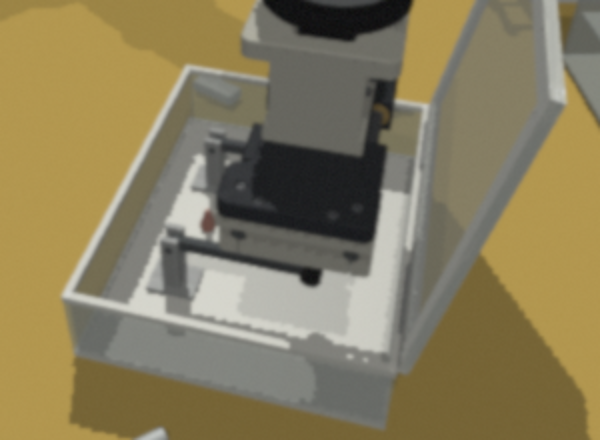

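The finger is above and behind the long stay's tip, which shows at (312,278) in this crop. The lid is clear of the gripper, so I'm descending.

>>> {"op": "arm_command", "data": {
  "motion": [
    [30, 20, -2, 0, 0, 0, 0],
    [30, 20, 0, 0, 0, 0, 0],
    [30, 20, 0, 0, 0, 0, 0],
    [30, 0, 0, 0, 0, 0, 0]
  ]
}}

```text
clock: 4.53
position: [0.5443, -0.1553, 0.2079]
ee_rot: [-0.998, 1.33, 1.0]
force: [-0.4, -0.2, 0.7]
width: 0.328
```

>>> {"op": "arm_command", "data": {
  "motion": [
    [10, 0, 0, 0, 0, 0, 0],
    [10, 0, 0, 0, 0, 0, 0],
    [10, 0, 0, 0, 0, 0, 0],
    [10, 0, 0, 0, 0, 0, 0]
  ],
  "newtons": 10
}}

```text
clock: 5.03
position: [0.545, -0.1555, 0.2088]
ee_rot: [-0.999, 1.328, 0.997]
force: [0.8, 1.6, 7.3]
width: 0.171
```

Run:
```python
from h import *
s=arm.observe(); print(inorg(),s['width']*91.8,s['force'])
# arc waypoints from current
import math
prev=None
for t in np.linspace(0,1.66,13):
    p=np.array([-55+95*math.cos(t),45+95*math.sin(t)])
    if prev is not None: print(round(t,2),'tool x',round(-(p-prev)[1],1),'tool y',round(-(p-prev)[0],1))
    prev=p
```

```text
(array([ 42.5, -49.6, 208.8]), 5.025) 15.701396345606899 [0.80883034 1.6393596  7.26495808]
0.14 tool x -13.1 tool y 0.9
0.28 tool x -12.8 tool y 2.7
0.42 tool x -12.4 tool y 4.5
0.55 tool x -11.6 tool y 6.1
0.69 tool x -10.7 tool y 7.7
0.83 tool x -9.5 tool y 9.1
0.97 tool x -8.2 tool y 10.3
1.11 tool x -6.7 tool y 11.3
1.25 tool x -5.1 tool y 12.1
1.38 tool x -3.3 tool y 12.7
1.52 tool x -1.5 tool y 13.0
1.66 tool x 0.3 tool y 13.1
```

>>> {"op": "arm_command", "data": {
  "motion": [
    [10, -13, 1, 0, 0, 0, 0],
    [10, -13, 3, 0, 0, 0, 0],
    [10, -12, 4, 0, 0, 0, 0],
    [10, -12, 6, 0, 0, 0, 0],
    [10, -11, 8, 0, 0, 0, 0]
  ],
  "newtons": 8
}}

```text
clock: 5.65
position: [0.5229, -0.1489, 0.2699]
ee_rot: [-0.998, 1.329, 0.999]
force: [1.9, 4.2, -0.3]
width: 0.172
```

Run:
```python
from h import *
s=arm.observe(); print(inorg(),s['width']*91.8,s['force'])
im=get_image('side'); cv2.imwrite('pics/side3.png',cv2.resize(im['frame'][150:400,150:450,::-1],None,fx=2,fy=2))
```

```text
(array([ 19.5, -49.5, 269.9]), 5.65) 15.825575051373368 [ 1.91509962  4.16383088 -0.31058561]
```

View pics/side3.png

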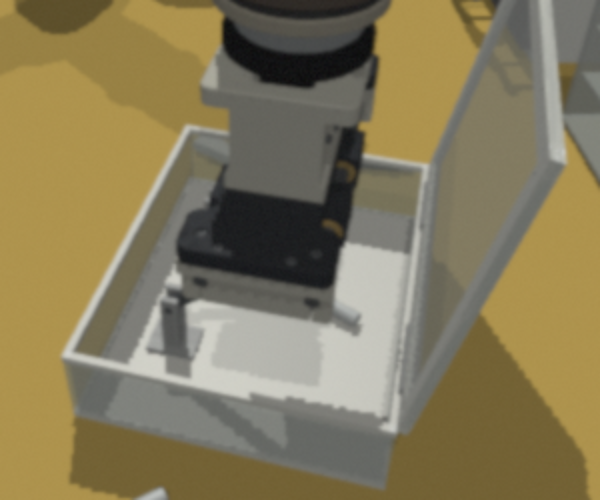

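The long stay has left its folded place and is rising with the gripper; the pivot post shows at (175,320). I'm continuing the arc.

>>> {"op": "arm_command", "data": {
  "motion": [
    [10, -10, 9, 0, 0, 0, 0],
    [10, -8, 10, 0, 0, 0, 0],
    [10, -7, 11, 0, 0, 0, 0],
    [10, -5, 12, 0, 0, 0, 0],
    [10, -3, 13, 0, 0, 0, 0]
  ]
}}

```text
clock: 6.32
position: [0.4701, -0.133, 0.3026]
ee_rot: [-0.998, 1.328, 0.999]
force: [3.1, 8.2, 2.1]
width: 0.175
```

>>> {"op": "arm_command", "data": {
  "motion": [
    [10, -2, 13, 0, 0, 0, 0],
    [10, 0, 13, 0, 0, 0, 0],
    [10, 0, 4, 0, 0, 0, 0],
    [10, 0, 0, 0, 0, 0, 0]
  ]
}}

```text
clock: 6.82
position: [0.4409, -0.1242, 0.304]
ee_rot: [-0.997, 1.328, 1.001]
force: [3.0, 9.5, -1.0]
width: 0.175
```

Run:
```python
from h import *
s=arm.observe(); print(inorg(),s['width']*91.8,s['force'])
```

```text
(array([-66.2, -48.6, 304. ]), 6.825) 16.106828012674015 [ 2.96834698  9.48354804 -1.02407366]
```

>>> {"op": "arm_command", "data": {
  "motion": [
    [34, 0, 0, 0, 0, 0, 0],
    [34, 0, 0, 0, 0, 0, 0],
    [34, 0, 0, 0, 0, 0, 0],
    [34, -25, 0, 0, 0, 0, 0],
    [34, -40, 0, 0, 0, 0, 0]
  ]
}}

```text
clock: 7.45
position: [0.441, -0.126, 0.3688]
ee_rot: [-0.997, 1.333, 1.0]
force: [1.1, 0.5, 0.2]
width: 0.372
```

>>> {"op": "arm_command", "data": {
  "motion": [
    [34, -60, 0, 0, 0, 0, 0],
    [34, -60, 0, 0, 0, 0, 0],
    [34, -30, 0, 0, 0, 0, 0],
    [34, 0, 0, 0, 0, 0, 0]
  ]
}}

```text
clock: 7.95
position: [0.4418, -0.1264, 0.521]
ee_rot: [-1.0, 1.327, 0.995]
force: [0.4, 0.9, -0.7]
width: 0.37
```

Run:
```python
from h import *
s=arm.observe(); print(inorg(),s['width']*91.8,s['force'],delta2(org(175,0,480)))
im=get_image('side'); save(im,'side4')
print([(np.round(Rz.T@(d['point']-O)*1000,1),d['p']) for d in pinpoint('side','long_stay_tip')])
```

```text
(array([-64.7, -50.4, 521. ]), 7.95) 33.99469229528472 [ 0.39245556  0.94283596 -0.73109807] (array([  41. , -239.7,   50.4]), array([-0. ,  0.1,  0.2]))
[(array([-70.6, -48.4, 138.4]), 0.68)]
```

View pics/side4.png

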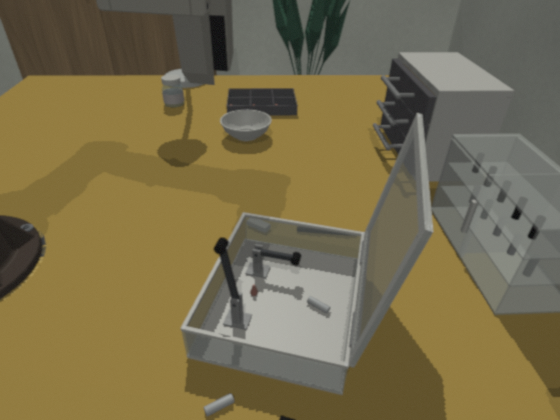

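The long stay stands fully up (tip at (222,245)), the short one is still folded and the lid is still back. Next I go over and behind the lid with the fingers closed.

>>> {"op": "arm_command", "data": {
  "motion": [
    [0, 0, -50, 10, 0, 0, 0],
    [0, 0, -50, 10, 0, 0, 0],
    [0, 0, -50, 10, 0, 0, 0],
    [0, 0, -50, 10, 0, 0, 0],
    [0, 0, -43, 10, 0, 0, 0]
  ]
}}

```text
clock: 8.68
position: [0.6906, -0.1458, 0.5162]
ee_rot: [-0.997, 1.333, 1.001]
force: [0.0, 1.1, 0.4]
width: 0.006
```

>>> {"op": "arm_command", "data": {
  "motion": [
    [0, 0, 0, 0, 0, 0, 0],
    [0, 0, 0, 0, 0, 0, 0]
  ]
}}

```text
clock: 8.93
position: [0.6887, -0.146, 0.5171]
ee_rot: [-0.997, 1.333, 1.0]
force: [-0.3, 0.2, 0.6]
width: 0.004
```

Run:
```python
from h import *
s=arm.observe(); print(inorg(),s['width']*91.8,s['force'],delta2(org(178,0,411)))
```

```text
(array([ 1.779e+02, -4.000e-01,  5.171e+02]), 8.925) 0.3517581227389003 [-0.25875803  0.15027111  0.63186483] (array([ 1.061e+02, -1.000e-01,  4.000e-01]), array([-0.1, -0.1, -0.2]))
```

>>> {"op": "arm_command", "data": {
  "motion": [
    [0, 36, 0, 0, 0, 0, 0],
    [0, 36, 0, 0, 0, 0, 0],
    [0, 34, 0, 0, 0, 0, 0],
    [0, 0, 0, 0, 0, 0, 0]
  ]
}}

```text
clock: 9.43
position: [0.6873, -0.1453, 0.4108]
ee_rot: [-0.995, 1.333, 1.002]
force: [0.6, 0.7, 0.4]
width: 0.002
```

>>> {"op": "arm_command", "data": {
  "motion": [
    [0, 0, 8, 0, 0, 0, 0],
    [0, 0, 8, 0, 0, 0, 0],
    [0, 0, 8, 0, 0, 0, 0],
    [0, 0, 8, 0, 0, 0, 0],
    [0, 0, 8, 0, 0, 0, 0]
  ]
}}

```text
clock: 10.05
position: [0.65, -0.1342, 0.4132]
ee_rot: [-0.999, 1.329, 0.998]
force: [-0.0, 0.5, 1.2]
width: 0.007
```

>>> {"op": "arm_command", "data": {
  "motion": [
    [0, 0, 9, 0, 0, 0, 0],
    [0, 0, 9, 0, 0, 0, 0],
    [0, 0, 9, 0, 0, 0, 0],
    [0, 0, 9, 0, 0, 0, 0],
    [0, 0, 9, 0, 0, 0, 0]
  ]
}}

```text
clock: 10.68
position: [0.6067, -0.1217, 0.4129]
ee_rot: [-0.998, 1.33, 0.999]
force: [-0.2, 0.8, -0.8]
width: 0.006
```

Run:
```python
from h import *
s=arm.observe(); print(inorg(),s['force'])
im=get_image('side'); save(im,'side5')
```

```text
(array([9.240e+01, 1.000e-01, 4.129e+02]), 10.675) [-0.21517234  0.77119065 -0.78338217]
```

View pics/side5.png

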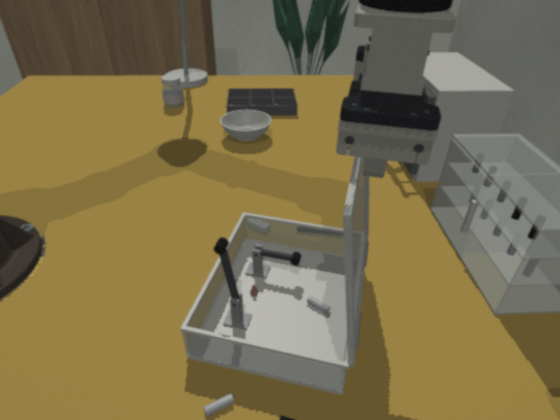

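The lid is near upright and moving with the fingers. The long stay is still up and the short stay folded, so I keep pushing.

>>> {"op": "arm_command", "data": {
  "motion": [
    [0, 0, 9, 0, 0, 0, 0],
    [0, 0, 9, 0, 0, 0, 0],
    [0, 0, 9, 0, 0, 0, 0],
    [0, 0, 9, 0, 0, 0, 0],
    [0, 0, 9, 0, 0, 0, 0]
  ]
}}

```text
clock: 11.35
position: [0.5635, -0.1091, 0.413]
ee_rot: [-0.998, 1.33, 0.998]
force: [-0.1, 0.5, 1.4]
width: 0.009
```

>>> {"op": "arm_command", "data": {
  "motion": [
    [0, 0, 8, 0, 0, 0, 0],
    [0, 0, 8, 0, 0, 0, 0],
    [0, -30, 0, 0, 0, 0, 0],
    [0, -50, -10, 0, 0, 0, 0],
    [0, -50, -30, 0, 0, 0, 0]
  ]
}}

```text
clock: 11.98
position: [0.5864, -0.1159, 0.5449]
ee_rot: [-0.998, 1.329, 0.999]
force: [2.1, 0.2, -0.2]
width: 0.004
```

>>> {"op": "arm_command", "data": {
  "motion": [
    [0, 0, 0, 0, 0, 0, 0],
    [0, 0, 0, 0, 0, 0, 0],
    [0, 0, 0, 0, 0, 0, 0],
    [0, 0, 0, 0, 0, 0, 0],
    [0, 0, 0, 0, 0, 0, 0]
  ]
}}

```text
clock: 12.6
position: [0.587, -0.1159, 0.5425]
ee_rot: [-0.998, 1.33, 0.999]
force: [-0.9, -0.4, -0.3]
width: 0.001
```

>>> {"op": "arm_command", "data": {
  "motion": [
    [0, 0, 0, 0, 0, 0, 0],
    [0, 0, 0, 0, 0, 0, 0],
    [0, 0, 0, 0, 0, 0, 0],
    [0, 0, 0, 0, 0, 0, 0],
    [0, 0, 0, 0, 0, 0, 0]
  ]
}}

```text
clock: 13.22
position: [0.5872, -0.116, 0.543]
ee_rot: [-0.998, 1.33, 0.998]
force: [0.4, 0.1, 0.0]
width: 0.005
```

Run:
```python
from h import *
s=arm.observe(); print(inorg(),s['force'])
im=get_image('side'); save(im,'side6')
```

```text
(array([7.20e+01, 1.00e-01, 5.43e+02]), 13.225) [0.40033723 0.0519143  0.0035425 ]
```

View pics/side6.png

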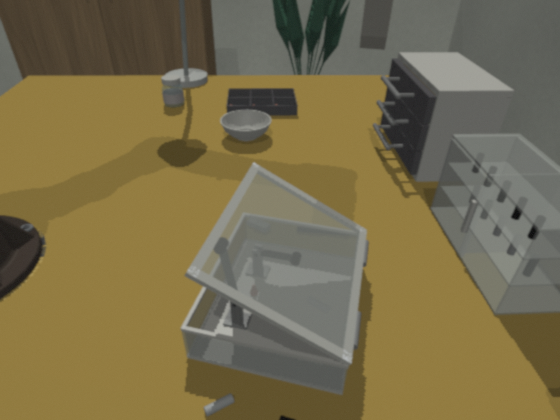

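The lid has come forward and lies about 30° up over the standing long stay. I'll wait, then check that it has stopped.

>>> {"op": "arm_command", "data": {
  "motion": [
    [0, 0, 0, 0, 0, 0, 0],
    [0, 0, 0, 0, 0, 0, 0],
    [0, 0, 0, 0, 0, 0, 0],
    [0, 0, 0, 0, 0, 0, 0],
    [0, 0, 0, 0, 0, 0, 0]
  ]
}}

```text
clock: 13.9
position: [0.5872, -0.116, 0.5429]
ee_rot: [-0.998, 1.33, 0.998]
force: [0.7, 0.1, 0.3]
width: 0.006
```

>>> {"op": "arm_command", "data": {
  "motion": [
    [0, 0, 0, 0, 0, 0, 0],
    [0, 0, 0, 0, 0, 0, 0],
    [0, 0, 0, 0, 0, 0, 0],
    [0, 0, 0, 0, 0, 0, 0],
    [0, 0, 0, 0, 0, 0, 0]
  ]
}}

```text
clock: 14.52
position: [0.5872, -0.116, 0.5429]
ee_rot: [-0.998, 1.33, 0.998]
force: [1.0, 0.1, 0.2]
width: 0.007
```

>>> {"op": "arm_command", "data": {
  "motion": [
    [0, 0, 0, 0, 0, 0, 0],
    [0, 0, 0, 0, 0, 0, 0],
    [0, 0, 0, 0, 0, 0, 0],
    [0, 0, 0, 0, 0, 0, 0],
    [0, 0, 0, 0, 0, 0, 0]
  ]
}}

```text
clock: 15.15
position: [0.5872, -0.116, 0.5429]
ee_rot: [-0.998, 1.33, 0.998]
force: [-0.8, -0.4, 0.1]
width: 0.007
```

Run:
```python
from h import *
def f():
    im=get_image('side'); p=(cloud(im).reshape(-1,3)-O)@Rz*1000
    # white-edge strip of lid at right edge
    m=(p[:,2]>75)&(p[:,2]<220)&(p[:,0]<95)&(p[:,0]>-95)&(abs(p[:,1])<125)&(im['range_z'].ravel()>0)
    q=p[m]; a=np.arctan2(q[:,2]-61,100-q[:,0]); a=a[abs(np.abs(q[:,1])-117)<8]
    return im,len(a),np.percentile(a,[10,50,90])
im0=cv2.imread('pics/side6.png')[:,:,::-1].astype(int)
im,n,a=f(); save(im,'side7'); print(n,a, np.abs(im['frame'].astype(int)-im0)[150:400,180:380].max(-1).__gt__(40).sum())
im,n,a=f(); print(n,a,arm.observe()['clock'],inorg())
```

```text
2419 [0.4853129  0.51921242 0.62307908] 0
2420 [0.48561195 0.51968846 0.62205365] 15.25 (array([7.20e+01, 1.00e-01, 5.43e+02]), 15.25)
```

View pics/side7.png

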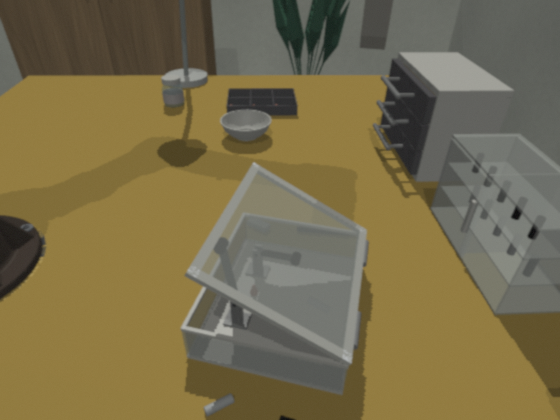

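The picture hasn't changed over 2 s. The lid stands at about 0.52 rad on the upright long stay, the short stay is folded and the gripper is well above, so I'm handing in.

```bash
python3 -c "
from cell import arm
print(arm.sign_off())"
```

```text
the job is handed in; nothing more can be done
None
```

The lid is propped part-open on the long stay, and I handed the job in at about 15 s of the 51 s allowed. I gripped the long stay's tip and swung it up to its stop with the lid still back. Then I pushed the lid forward from behind with closed fingers until it sank onto the stay.

- **Lid:** the last depth check put it at about 0.52 rad (allowed 0.42 to 0.70). Two side pictures 2 s apart showed no change, so it is at rest.
- **Long stay:** after release, the network placed its tip within about 2 mm of where the stop should put it. It still looked upright in the last picture.
- **Short stay:** it looks folded in the last picture; I did not measure its angle.
- **Robot:** the gripper is well above the lid, and the force reading was down to noise.

The contact force between lid and stay can't be measured directly. I infer it from the lid resting still on the stay. No check failed or disagreed.

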